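# Lock the lino block into the registration jig

## Task

Put the black lino block into the corner of the registration jig, its low step towards the red fastener, and slide it fully home against both stops. Then turn the red quarter-turn fastener clockwise by feel until it drops into its detent and its tongue clamps the block's step, and let go; do not ram the block or force the fastener against its end, and leave the other things on the table alone.

Things in the scene. Friction and masses are not known exactly. Their poses are not given: they have to be found in the camera images.
- jig: Registration jig: a fixed aluminium plate 194 (x) x 130 (y) x 12 mm high; origin at the centre of its underside, on the table, z up; x points away from the fastener's end. Two dark steel stops, 7 mm high above the plate and 14 mm thick, form a corner: the far stop's inner face is at x = +78 mm, running from y = -45 to +59 mm; the side stop's inner face is at y = +45 mm, running from x = -16 to +78 mm. The fastener's vertical axis stands at x = -52, y = +14 mm.
- seat (a point): Point on the jig plate's top (12 mm above the table) where the centre of the block's underside lies when it is home against both stops: jig x = +28, y = +14 mm. Axes as the jig's.
- block: Black lino printing block on a wooden base, loose, 100 (x) x 62 (y) x 26 mm high, about 0.1 to 0.15 kg; origin at the centre of its underside, z up. Its full 26 mm height runs from x = -24 to +50 mm; from x = -50 to -24 mm it is a bare wooden step only 13 mm high. Home, its x axis lies along the jig's x, so that the step is next to the fastener. Grip it across its 62 mm width; with the fingertips 9 mm or more above the jig plate they clear the stops.
- knob (a joint): Turn of the red fastener in rad, growing clockwise seen from above. 0: tongue along jig +y; pi/2: tongue along jig +x, over the block's step. It starts partly turned, at 0.34 to 0.42. It has friction of about 0.1 N m. The locked detent is not exactly at pi/2: it lies anywhere between 1.35 and 1.79 (77 to 103 degrees) and differs each time; the fastener drops only within about 0.04 rad of it, and just beyond (0.04 rad) is a hard stop that must not be forced.
- drop (a joint): How far the fastener has dropped, in m: 0 while it rides up, about 0.005 once it has dropped into the detent onto the block's step (up to 0.008 if no block is there). A spring of about 6 N pushes it down, too weak to slip through fingers that hold it tight; loosen the fingers or follow it down to let it drop. Once dropped it cannot turn.
- knob_grip (a point): Middle of the fastener's grip: a red bar 44 mm long (along the tongue's direction), 12 mm thick and 22 mm high, on the fastener's axis. This point is 57 mm above the table and the bar's top 68 mm while the fastener rides up. Its y axis points along the tongue. Below the bar, a hub of 20 mm diameter, its top 48 mm above the table (keep fingertips above that); the red tongue reaches 46 mm from the axis, 12 mm wide, with its underside 30 mm above the table while up.
- pin: Square 8 mm brass locking pin under the fastener, 18 mm from its axis opposite the tongue (origin at its centre); it rides on the dark steel detent block and drops into the detent's pocket. It meets the hard end stop sideways: at 18 mm from the axis, every 0.1 N m turned against the stop puts about 6 N on it. Forcing it means more than 20 N there (0.36 N m).
- spare_block: A bystander: blue lino block of the same size, loose. Leave it.
- jar: A bystander: white jar, 54 mm across and 75 mm high, loose, at the opposite side of the jig from the block. Origin under its centre.
- ink_bottle: A bystander: amber ink bottle, 48 mm across, 120 mm high, loose.
- ink_tin: A bystander: ink tin, 80 mm across, 50 mm high, loose.
- ink_knife: A bystander: ink knife about 240 mm long with a black handle, loose, lying on the green glass inking slab.
- brayer: A bystander: hand roller with a black rubber drum and a wooden handle, about 180 mm long, 40 mm high, loose.
Not all that is in view belongs to the job. Leave any green or turquoise look-alike of the block alone.

How it is judged (in metres and radians):
On the way, in this order (a step that is already met when the one before it is completed fails the run):
1. the block lies home in the jig's corner, the fastener not yet locked (horizontal distance between block and seat below 0.003 m and z of block in the frame of seat between -0.002 and 0.002 m and angle between the x axis of block and the x axis of jig, either way round below 0.035 rad and angle between block's own z axis and vertical below 0.03 rad and value of joint drop below 0.002 m and contact force between the fingers and block below 0.2 N), for 0.2 s.
2. the fastener has been turned and has dropped into its detent (value of joint drop above 0.0038 m and value of joint knob above 1.25 rad), for 0.2 s.
At the end, for the whole second after the job is handed in: The block lies flat in the jig within 3 mm of its seat and square to within 2 degrees (0.035 rad), step towards the fastener, at rest; the fastener has turned past 1.25 rad and dropped by 3.8 to 6.5 mm, its tongue on the block's step; nothing is touched (all of step 2 and horizontal distance between block and seat below 0.003 m and z of block in the frame of seat between -0.002 and 0.002 m and angle between the x axis of block and the x axis of jig, either way round below 0.035 rad and angle between block's own z axis and vertical below 0.03 rad and linear speed of block below 0.01 m/s and value of joint drop below 0.0065 m).
It fails at once if the fastener was forced: more than 20 N between its locking pin and the end stop (contact force between pin and anything else above 20 N).
It fails at once if the block was rammed against the jig: more than 70 N (contact force between block and jig above 70 N).
It fails at once if another thing on the table was moved by more than 2 cm (distance of any of spare_block, jar, ink_bottle, ink_tin, ink_knife, brayer from where it was at the start of the episode above 0.02 m).
It also fails if it takes over 64 s, if anything falls off the work surface, if the arm or the gripper's body presses on something with over 40 N, if the wrist force passes 120 N, or if a joint passes its speed limit or range.

## Robot

A 6-joint arm with a two-finger parallel gripper is mounted at the origin on the work surface. World frame = base frame: x ahead of the robot, y to its left, z up, the work surface at z = 0. Lengths are in m, angles in degrees, forces in N, time in s.
With the tool pointing down it reaches from about 0.275 to 0.725 m from the base axis. Payload 15.9 kg.
Tool frame: the origin (TCP) lies midway between the tips of the shut fingers; the grasp point (between the pads) lies 19 mm behind it; z points along the fingers, y is the line along which they close (so a half turn about z gives the same grasp; the last joint's range is limited). The gripper opens to 85 mm and grips with 20 to 120 N. Pads are 22 mm wide; open, the fingers measure 114 mm over their backs; the gripper's body (76 mm by 85 mm) begins 54 mm behind the grasp point. The pads swing forward as they close: fully open they stand 13 mm farther back than shut.
Start: joints at [-66.119, 12.198, -1.971, 75.831, 0, 90], TCP at [0.202, -0.457, 0.208] pointing down, gripper open.
Joint ranges: [-170.91, 170.91], [-42.67, 98.43], [-65.05, 77.54], [-120.47, 116.71], [-90, 82.35], [-180, 180]. Speed limits (degrees/s): [108.29, 108.29, 136.94, 147.25, 180, 180].

## Interface

Orientations are given as a 3x3 rotation matrix whose columns are the frame's x, y, z axes.
In Python, from plant import bot gives the robot as it stands.
- The arm moves only by the shell command python3 -m handwheel 'ROWS'. ROWS is JSON, one flat list of numbers, 7 for each row, row after row: the turn, a rotation vector about the tool's x, y, z in degrees, then the shift along the tool's x, y, z in cm, then the gripper command: -1 is shut, 1 is fully open, values between are in proportion. In form: [rx, ry, rz, dx, dy, dz, jaw, rx, ry, rz, dx, dy, dz, jaw, ...]. A call has 1 to 12 rows; each row is the pose to reach, as a shift and turn from the pose commanded when the call began, along the tool's axes at that moment; what a row does not reach only later rows make up. A row lasts 1/10 s, in which the tool goes at most 50 mm and 8.59 degrees, less where a joint would pass 70% of its speed; a pose out of reach is approached as far as the arm can. A call with a gripper value outside its range is refused whole. The fingers move at their own pace and stop on an object; the grip force is fixed at half the most. Time passes only in rows, so rows that repeat a pose let the fingers close. It gives the time, the measured TCP pose, the force, the opening and the grip force at its end, in the units of the state.
- bot.state(): the state, without advancing time (a new reading comes with each control period).
- bot.get_image(name): name is "scene" or "top" or "wrist"; returns (picture, depth): 384x512x3 uint8, red, green, blue; 384x512 float32, m along the optical axis (not along the pixel's ray), 0 where there is no reading.
- bot.calibration(name): a dict with "camera_matrix" (3x3 intrinsics, pixels), "D" ([k1, k2, p1, p2, k3] as OpenCV has them; the pictures are not rectified), "rvec" (rotation vector, rad) and "tvec" (3), from world to camera coordinates, as OpenCV has them. Camera axes: x right, y down, z forward; pixel columns grow to the right and rows downward; lengths in m; the calibration is good to about 2 mm. A picture is of the moment at which its call begins: read the wrist's pose just before it. calibration takes no time and is no camera call; for the wrist camera it gives the pose at the moment of the call.
- bot.job_done(): hands the job in; it is judged then, once.
The state is a dict: "time": time; "qpos": joint angles; "joint_vel": joint speeds; "tau": joint torques, N m; "tool_pos": TCP position; "orientation": TCP orientation; "ft_force": force on the tool from outside, world axes, zero at the start; "moment": the same for the moment, N m; "opening": finger opening in m; "finger_force": force on a finger pad.
Only numpy, scipy, OpenCV 4.12 (cv2) and the standard library are available. Lean on these libraries where they do the work, as an engineer would, in place of code of your own. Each camera call takes 0.05 s, during which the arm holds its last target. There are 200 camera calls.

## Working session

There is one attempt and no reset: what is moved stays moved. The work goes in short steps, Python scripts to look and compute and a shell command to move; the robot and the scene stay as the last step left them, time stands still between calls to the robot, and variables do not carry over. Pictures are saved under pics/ and viewed, at most 10 in all, crops included, and the job is handed in when it is done.

```bash
mkdir -p pics; ls
cat > h.py <<'E'
import numpy as np, cv2
from plant import bot
def cam(n):
    c=bot.calibration(n); K=np.array(c["camera_matrix"],float);D=np.array(c["D"],float)
    R=cv2.Rodrigues(np.array(c["rvec"],float))[0];t=np.array(c["tvec"],float).ravel()
    return K,D,R,t
def shot(n,f):
    c=cam(n); im,d=bot.get_image(n); np.savez('pics/'+f+'.npz',im=im,d=d,K=c[0],D=c[1],R=c[2],t=c[3])
    cv2.imwrite('pics/'+f+'.png',im[:,:,::-1]); return im,d,c
def load(f):
    z=np.load('pics/'+f+'.npz'); return z['im'],z['d'],(z['K'],z['D'],z['R'],z['t'])
def ray(px,c,z):
    K,D,R,t=c; px=np.asarray(px,float).reshape(-1,1,2)
    u=cv2.undistortPoints(px,K,D).reshape(-1,2); v=np.c_[u,np.ones(len(u))]@R; o=-R.T@t
    return o+v*((z-o[2])/v[:,2])[:,None]
def cloud(d,c):
    K,D,R,t=c; h,w=d.shape; g=np.stack(np.meshgrid(np.arange(w),np.arange(h)),-1).reshape(-1,1,2).astype(float)
    u=cv2.undistortPoints(g,K,D).reshape(-1,2); P=np.c_[u,np.ones(len(u))]*d.reshape(-1,1)
    return ((P-t)@R).reshape(h,w,3)
E
python3 - <<'E'
from h import *
a,_,_=shot('top','top0'); b,_,_=shot('scene','scene0')
s=bot.state(); print(s)
cv2.imwrite('pics/both.png',cv2.resize(np.vstack([a])[:,:,::-1],(800,600)))
E
```

```text
pics
{'time': 0.1, 'qpos': array([-6.61176536e+01,  1.22204771e+01, -2.00377239e+00,  7.58306330e+01,
       -1.49243954e-03,  9.00021500e+01]), 'joint_vel': array([-0.07270967, -0.10505502,  0.00962844,  0.03050755,  0.03346646,
       -0.05058813]), 'tau': array([ 1.90415230e-03, -6.87252975e+01,  4.87803304e+01,  1.23827165e-02,
        8.78846913e-05, -5.51008540e-06]), 'tool_pos': array([ 0.20229313, -0.45690218,  0.20768484]), 'orientation': array([[ 9.14393923e-01,  4.04825375e-01, -4.11624858e-04],
       [ 4.04825583e-01, -9.14393514e-01,  8.65319235e-04],
       [-2.60839163e-05, -9.57878923e-04, -9.99999541e-01]]), 'ft_force': array([-0.22169716,  0.36524905, -0.39182126]), 'moment': array([-0.01662951,  0.03248505, -0.02560926]), 'finger_force': 0.0, 'opening': 0.08552489354658553}
```

View pics/both.png

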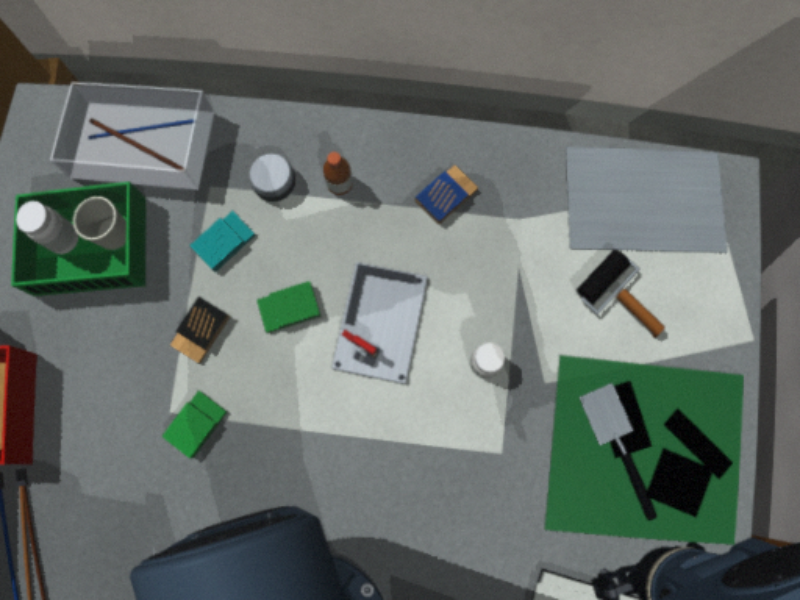

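View pics/scene0.png

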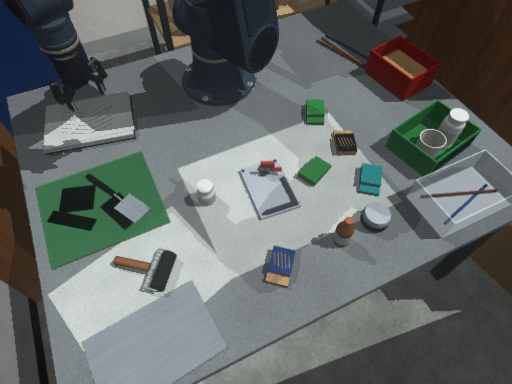

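Candidates (800x600 top view): black block with wooden step (200,330), green ones (195,425) and (290,305), turquoise (222,240), blue spare (447,193). Only the one at (200,330) is black with a bare wooden step. Next I measure it and confirm it in a crop.

Run:
```python
from h import *
im,d,c=load('top0'); P=cloud(d,c); hsv=cv2.cvtColor(im,cv2.COLOR_RGB2HSV)
# block region: height mask
x0,y0,x1,y1=100,180,155,240
z=P[:,:,2]; print('table z',np.median(z[250:280,240:300]), 'plate', np.median(z[190:210,235:260]))
sub=np.zeros(z.shape,bool); sub[y0:y1,x0:x1]=1
hi=sub&(z>0.020)&(z<0.035); lo=sub&(z>0.007)&(z<0.019)
print(hi.sum(),lo.sum(),np.median(z[hi]),np.median(z[lo]))
def rect(m,zz):
    pts=np.argwhere(m)[:,::-1].astype(float); w=ray(pts,c,zz)
    r=cv2.minAreaRect((w[:,:2]*1000).astype(np.float32)); return r
print('hi',rect(hi,.026)); print('all',rect(hi|lo,.02)); print('lo',rect(lo,.013))
# plate
for nm,(a,b,e,f) in dict(jig=(200,160,285,255)).items():
    m=np.zeros(z.shape,bool); m[b:f,a:e]=1; m&=(z>0.007)
    n,l,st,_=cv2.connectedComponentsWithStats(m.astype(np.uint8)); k=1+st[1:,4].argmax(); m=l==k
    print(nm,rect(m,.012),m.sum())
    r=rect(m,.012)
    red=((hsv[:,:,0]<8)|(hsv[:,:,0]>172))&(hsv[:,:,1]>130)&(hsv[:,:,2]>70); rm=red.copy();rm[:]=0;rm[b:f,a:e]=red[b:f,a:e]
    print('red',rm.sum(),np.median(z[rm]),rect(rm&(z>.05),.068),rect(rm,.068))
crop=im[150:280,95:290]; cv2.imwrite('pics/crop1.png',cv2.resize(crop[:,:,::-1],None,fx=4,fy=4,interpolation=cv2.INTER_CUBIC))
```

```text
table z -0.0001745780123788503 plate 0.01120435585767093
580 253 0.025626492527351143 0.012455789034207557
hi ((500.44287109375, 251.8453826904297), (64.36862182617188, 73.24373626708984), 65.1512451171875)
all ((510.28900146484375, 263.2489318847656), (97.79329681396484, 133.79669189453125), 65.8791732788086)
lo ((511.3816223144531, 265.4815673828125), (98.3511962890625, 134.56005859375), 65.87915802001953)
jig ((541.3836669921875, -56.22483825683594), (132.74066162109375, 191.68177795410156), 84.90523529052734) 3138
red 95 0.06545233457154036 ((490.0874938964844, -37.57811737060547), (43.226905822753906, 10.751538276672363), 62.97142028808594) ((493.8337707519531, -29.7696590423584), (60.643890380859375, 11.311668395996094), 64.18910217285156)
```

View pics/crop1.png

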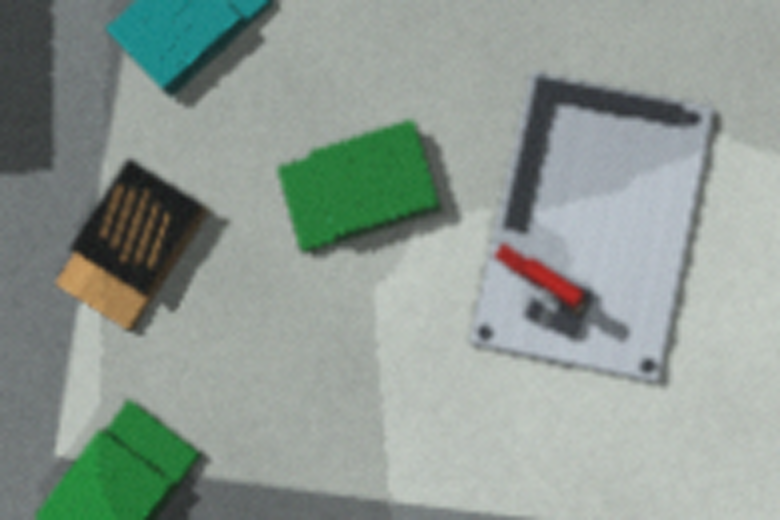

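The crop confirms that the black block with a wooden step at crop (130,245) is the one. Jig at crop (595,230), red bar at (540,275). Next I move over the jig for a closer wrist view.

```bash
cat >> h.py <<'E'
def go(p,yaw):
    "rows for tool-down target pos (m), tool-x yaw (deg)"
    s=bot.state(); R=np.array(s['orientation']); a=np.radians(yaw)
    T=np.array([[np.cos(a),np.sin(a),0],[np.sin(a),-np.cos(a),0],[0,0,-1]])
    rv=np.degrees(cv2.Rodrigues(R.T@T)[0].ravel()); d=100*R.T@(np.array(p)-s['tool_pos'])
    print('row',rv.round(2),d.round(2),'| t',round(s['time'],2),'pos',s['tool_pos'].round(4),'yaw',round(float(np.degrees(np.arctan2(R[1,0],R[0,0]))),2),'q',np.round(s['qpos'],1),'F',s['ft_force'].round(1),'M',s['moment'].round(2),'op',round(s['opening'],4),'ff',round(s['finger_force'],1))
E
python3 -c "
from h import *
go([.46,-.06,.30],124)"
```

```text
row [-4.0000e-02 -5.0000e-02 -1.0012e+02] [ 39.63 -25.87  -9.21] | t 0.1 pos [ 0.2023 -0.4569  0.2077] yaw 23.88 q [-66.1  12.2  -2.   75.8  -0.   90. ] F [-0.2  0.4 -0.4] M [-0.02  0.03 -0.03] op 0.0855 ff 0.0
```

```bash
python3 -m handwheel '[0,0,-8,20,-13,-9.2,1, 0,0,-16,39.6,-25.9,-9.2,1, 0,0,-100,39.6,-25.9,-9.2,1, 0,0,-100,39.6,-25.9,-9.2,1, 0,0,-100,39.6,-25.9,-9.2,1, 0,0,-100,39.6,-25.9,-9.2,1, 0,0,-100,39.6,-25.9,-9.2,1, 0,0,-100,39.6,-25.9,-9.2,1, 0,0,-100,39.6,-25.9,-9.2,1, 0,0,-100,39.6,-25.9,-9.2,1, 0,0,-100,39.6,-25.9,-9.2,1, 0,0,-100,39.6,-25.9,-9.2,1]'
python3 - <<'E'
from h import *
go([.46,-.06,.30],174.9)
E
```

```text
time: 1.3
tool_pos: [0.46, -0.059, 0.2997]
orientation: [[-0.564, 0.826, -0.001], [0.826, 0.564, 0.0], [0.001, -0.001, -1.0]]
ft_force: [-0.1, -0.8, -0.6]
opening: 0.0856
finger_force: 0.0
row [-2.000e-02 -5.000e-02 -5.054e+01] [-0.08 -0.06 -0.03] | t 1.3 pos [ 0.46   -0.059   0.2997] yaw 124.36 q [-7.3  8.2  6.4 88.2 -0.  48.3] F [-0.1 -0.8 -0.6] M [-0.02  0.01 -0.03] op 0.0856 ff 0.0
```

```bash
python3 -m handwheel '[0,0,-50.5,0,0,0,1,0,0,-50.5,0,0,0,1,0,0,-50.5,0,0,0,1,0,0,-50.5,0,0,0,1,0,0,-50.5,0,0,0,1,0,0,-50.5,0,0,0,1,0,0,-50.5,0,0,0,1]' >/dev/null
python3 - <<'E'
from h import *
im,d,c=shot('wrist','w0'); go([.46,-.06,.30],174.9)
print('cam at',-c[2].T@c[3])
E
```

```text
row [ 0.   -0.03 -0.68] [-0.04  0.01 -0.01] | t 2.05 pos [ 0.4596 -0.06    0.2999] yaw 174.22 q [-7.4  8.1  6.3 88.2 -0.  -1.7] F [ 0.4  0.1 -0.2] M [-0.02 -0.02  0.01] op 0.0855 ff 0.0
cam at [ 0.38835848 -0.05312989  0.46400902]
```

View pics/w0.png

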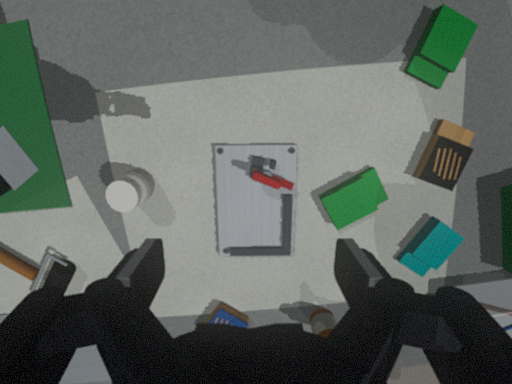

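Wrist view: the whole jig is visible (plate corners about (213,143) to (297,256)), with the red bar at (268,180) and the black block at (443,155). Now I measure both from here.

Run:
```python
from h import *
im,d,c=load('w0'); P=cloud(d,c); z=P[:,:,2]
print('table z',np.median(z[100:130,320:400]),'plate',np.median(z[200:240,225:260]),'bar top',np.median(z[178:183,262:275]))
def rect(m,zz):
    w=ray(np.argwhere(m)[:,::-1],c,zz); r=cv2.minAreaRect((w[:,:2]*1000).astype(np.float32)); return np.round(r[0],1),np.round(r[1],1),round(r[2],2)
def box(a,b,e,f):
    m=np.zeros(z.shape,bool); m[b:f,a:e]=1; return m
def big(m):
    n,l,st,_=cv2.connectedComponentsWithStats(m.astype(np.uint8)); return l==1+st[1:,4].argmax()
m=big(box(200,130,310,265)&(z>.006)); print('jig',rect(m,.012))
# edge lines by rows/cols of mask
for nm,pts in dict(left=[(np.where(m[r])[0][0]-.5,r) for r in range(155,245)],right=[(np.where(m[r])[0][-1]+.5,r) for r in range(200,245)],
  near=[(q,np.where(m[:,q])[0][0]-.5) for q in range(222,290)],far=[(q,np.where(m[:,q])[0][-1]+.5) for q in range(222,288)]).items():
    w=ray(pts,c,.012)[:,:2]; l=cv2.fitLine((w*1000).astype(np.float32),cv2.DIST_HUBER,0,.01,.01).ravel(); print(nm,l.round(3),round(float(np.degrees(np.arctan2(l[1],l[0]))),2))
# dark stops
g=cv2.cvtColor(im,cv2.COLOR_RGB2GRAY); st=m&(g<85)&(z<.03); st=big(st); print('stops',rect(st,.019))
# inner faces: top inner edges at z=.019 
for nm,pts in dict(side=[(np.where(st[r])[0][0]-.5,r) for r in range(203,243)],far=[(q,np.where(st[:,q])[0][0]-.5) for q in range(230,276)]).items():
    w=ray(pts,c,.019)[:,:2]; l=cv2.fitLine((w*1000).astype(np.float32),cv2.DIST_HUBER,0,.01,.01).ravel(); print(nm,l.round(3),round(float(np.degrees(np.arctan2(l[1],l[0]))),2))
b=box(405,110,485,200); hi=big(b&(z>.020)&(z<.035)); print('hi',rect(hi,.026),np.median(z[hi])); bk=big(b&(g<75)&(z>.018)); print('hicol',rect(bk,.026))
al=big(b&(z>.006)); print('all',rect(al,.02))
hsv=cv2.cvtColor(im,cv2.COLOR_RGB2HSV); red=((hsv[:,:,0]<8)|(hsv[:,:,0]>172))&(hsv[:,:,1]>120)&(hsv[:,:,2]>60)&box(240,160,305,200)
print('red top',rect(red&(z>.058),.068),'tongue',rect(red&(z<.05),.036), np.median(P[red&(z>.058)],0))
```

```text
table z -0.0011160204161942068 plate 0.010459182299782458 bar top 0.06601099700987444
jig (array([539.5, -55.9]), array([127.7, 192.1]), 85.06)
left [ 9.96000e-01 -8.50000e-02  5.27863e+02 -1.18940e+02] -4.86
right [ 9.96000e-01 -8.50000e-02  5.76063e+02  5.10400e+00] -4.86
near [ 9.4000e-02  9.9600e-01  4.4416e+02 -5.0977e+01] 84.58
far [ 9.50000e-02  9.95000e-01  6.34194e+02 -7.88640e+01] 84.52
stops (array([575.8, -57.1]), array([111.4, 107.2]), 84.46)
side [ 9.9800e-01 -6.1000e-02  5.6887e+02 -1.4381e+01] -3.5
far [ 9.60000e-02  9.95000e-01  6.13682e+02 -7.37860e+01] 84.51
hi (array([499. , 249.6]), array([66.4, 73.7]), 65.92) 0.024706773120245107
hicol (array([498. , 249.3]), array([67.1, 72.2]), 65.88)
all (array([487.8, 255. ]), array([76.4, 99.2]), 65.29)
red top (array([488.2, -37.9]), array([42.1, 10.9]), 62.24) tongue (array([502. , -12.8]), array([33.3,  9.8]), 60.38) [ 0.4888023  -0.03789919  0.06598405]
```

```bash
python3 -c "
from h import *
go([.4932,.2533,.10],155.5)"
```

```text
row [-0.   -0.03 18.72] [-0.2  31.51 19.99] | t 2.05 pos [ 0.4596 -0.06    0.2999] yaw 174.22 q [-7.4  8.1  6.3 88.2 -0.  -1.7] F [ 0.4  0.1 -0.2] M [-0.02 -0.02  0.01] op 0.0855 ff 0.0
```

```bash
python3 -m handwheel '[0,0,18.7,-0.2,31.5,8,1, 0,0,18.7,-0.2,31.5,8,1, 0,0,18.7,-0.2,31.5,8,1, 0,0,18.7,-0.2,31.5,8,1, 0,0,18.7,-0.2,31.5,12,1, 0,0,18.7,-0.2,31.5,16,1, 0,0,18.7,-0.2,31.5,20,1, 0,0,18.7,-0.2,31.5,20,1, 0,0,18.7,-0.2,31.5,20,1, 0,0,18.7,-0.2,31.5,20,1, 0,0,18.7,-0.2,31.5,20,1, 0,0,18.7,-0.2,31.5,20,1]'>/dev/null
python3 - <<'E'
from h import *
im,d,c=shot('wrist','w1'); go([.4932,.2533,.006],155.5)
P=cloud(d,c); z=P[:,:,2]; g=cv2.cvtColor(im,cv2.COLOR_RGB2GRAY)
cv2.imwrite('pics/w1v.png',im[:,:,::-1])
E
```

```text
row [0.12 0.1  0.08] [ 0.07 -0.    9.59] | t 3.3 pos [0.4936 0.2529 0.1019] yaw 155.58 q [27.1 20.8 -5.9 63.1 -0.  51.6] F [ 0.1  0.5 -0.3] M [ 0.    0.01 -0.03] op 0.0852 ff 0.0
```

View pics/w1v.png

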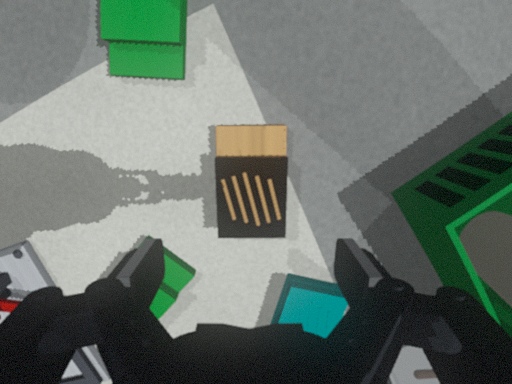

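The wrist view shows the black block square and centred (top (216–287, 157–238), step above it). I check the clearance and its exact pose.

Run:
```python
from h import *
im,d,c=load('w1'); P=cloud(d,c); z=P[:,:,2]
s=bot.state();R=s['orientation'];L=(P-s['tool_pos'])@R*1000
m=np.zeros(z.shape,bool); m[110:245,205:300]=1
for nm,k,zz in (('hi',m&(z>.020)&(z<.04),.026),('all',m&(z>.006)&(z<.04),.02)):
    w=ray(np.argwhere(k)[:,::-1],c,zz); r=cv2.minAreaRect((w[:,:2]*1000).astype(np.float32)); print(nm,np.round(r[0],1),np.round(r[1],1),round(r[2],2),np.median(z[k]))
o=(z>.01)&(z<.06)&(d>0)&(abs(L[:,:,0])<25)&(abs(L[:,:,1])>36)&(abs(L[:,:,1])<75)
print('other',o.sum(), L[o].min(0) if o.any() else '', L[o].max(0) if o.any() else '')
```

```text
hi [498.9 252.8] [60.7 73.3] 65.98 0.024413287615388243
all [488.4 257.5] [ 62.2 102. ] 65.98 0.024064613387374173
other 0
```

```bash
python3 -c "
from h import *
go([.4932,.2550,.006],156)"
```

```text
row [ 0.12  0.1  -0.42] [0.14 0.15 9.59] | t 3.3 pos [0.4936 0.2529 0.1019] yaw 155.58 q [27.1 20.8 -5.9 63.1 -0.  51.6] F [ 0.1  0.5 -0.3] M [ 0.    0.01 -0.03] op 0.0852 ff 0.0
```

```bash
python3 -m handwheel '[0,0,-0.4,0.1,0.15,4,1, 0,0,-0.4,0.1,0.15,7,1, 0,0,-0.4,0.1,0.15,9,1, 0,0,-0.4,0.1,0.15,9.4,1, 0,0,-0.4,0.1,0.15,9.4,1, 0,0,-0.4,0.1,0.15,9.4,0.2, 0,0,-0.4,0.1,0.15,9.4,-1, 0,0,-0.4,0.1,0.15,9.4,-1, 0,0,-0.4,0.1,0.15,9.4,-1, 0,0,-0.4,0.1,0.15,9.4,-1, 0,0,-0.4,0.1,0.15,9.4,-1]'
python3 -c "
from h import *
go([.4932,.2550,.10],156)"
```

```text
time: 4.4
tool_pos: [0.4922, 0.2551, 0.0062]
orientation: [[-0.914, 0.405, 0.0], [0.405, 0.914, 0.0], [-0.0, 0.0, -1.0]]
ft_force: [0.2, -0.3, -0.1]
opening: 0.0006
finger_force: 0.0
row [0.01 0.   0.08] [-0.09  0.03 -9.38] | t 4.4 pos [0.4922 0.2551 0.0062] yaw 156.08 q [ 27.4  25.4 -14.   50.7   0.   51.3] F [ 0.2 -0.3 -0.1] M [-0.   -0.03  0.02] op 0.0006 ff 0.0
```

The fingers shut on nothing, so I look.

Run:
```python
from h import *
im,d,c=shot('wrist','w2')
P=cloud(d,c); z=P[:,:,2]; s=bot.state();L=(P-s['tool_pos'])@s['orientation']*1000
print('t',s['time']); 
im2,d2,c2=shot('top','top1')
a=cv2.resize(im2[150:270,80:240],(512,384),interpolation=cv2.INTER_CUBIC)
cv2.imwrite('pics/w2v.png',cv2.resize(np.hstack([im,a])[:,:,::-1],(800,300)))
```

```text
t 4.45
```

View pics/w2v.png

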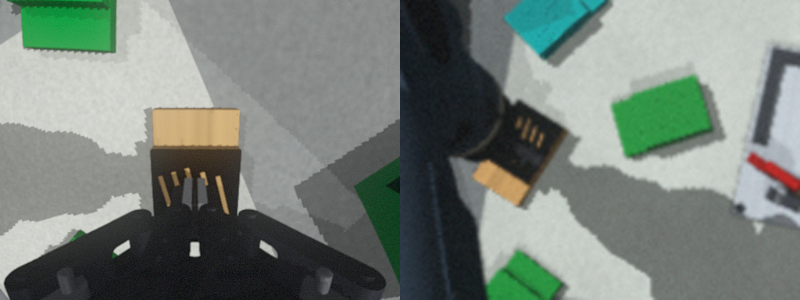

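Run:
```python
from h import *
im,d,c=load('w2'); P=cloud(d,c); s=bot.state();L=(P-s['tool_pos'])@s['orientation']*1000
for (u,v) in [(256,160),(230,215),(290,215),(215,150),(240,235),(255,235),(266,235),(240,260),(262,260),(240,245),(262,250),(200,260),(300,260),(150,110),(350,180)]:
    print((u,v),im[v,u],(P[v,u]*1000).round(1),L[v,u].round(1))
im,d,c=load('top1'); P=cloud(d,c);z=P[:,:,2]
for (u,v) in [(122,222),(112,215),(130,205),(118,195),(125,210)]: print('top',(u,v),im[v,u],(P[v,u]*1000).round(1))
print(s)
```

```text
(256, 160) [201 168 119] [454.2 276.1   9.9] [43.2  3.9 -3.8]
(230, 215) [44 37 28] [473.4 252.2  24.5] [ 16.  -10.2 -18.4]
(290, 215) [52 39 35] [486.3 281.7  24.7] [ 16.1  22.  -18.6]
(215, 150) [206 177 128] [439.7 257.9  11.9] [ 49.1 -18.6  -5.7]
(240, 235) [88 89 91] [479.4 255.9  41.2] [ 12.   -4.4 -35.1]
(255, 235) [96 94 91] [482.3 262.6  41.3] [ 12.1   2.9 -35.2]
(266, 235) [86 67 48] [492.1 265.3  24.2] [  4.2   9.4 -18.1]
(240, 260) [93 95 97] [479.9 256.4  64.9] [ 11.8  -3.7 -58.7]
(262, 260) [77 79 78] [481.8 265.2  68. ] [ 13.6   5.1 -61.9]
(240, 245) [89 88 87] [479.1 256.4  52.9] [ 12.5  -4.  -46.7]
(262, 250) [89 92 91] [483.7 264.9  56. ] [ 11.7   5.6 -49.9]
(200, 260) [32 39 30] [491.6 224.9  23.5] [-11.7 -27.8 -17.4]
(300, 260) [49 50 48] [513.7 276.9  25.1] [-10.8  28.7 -19. ]
(150, 110) [213 214 206] [404.6 231.7  -0.5] [ 70.5 -56.8   6.7]
(350, 180) [149 155 151] [490.9 323.6  -1.5] [29.  62.1  7.6]
top (122, 222) [203 162 104] [ 318.8 -128.1 1247. ]
top (112, 215) [169 138  98] [472.6 298.6  12.7]
top (130, 205) [52 45 38] [504.2 248.5  26.3]
top (118, 195) [2
[... 171 characters left out ...]

       -1.06321677e-04,  5.13099474e+01]), 'joint_vel': array([-0.01565739,  0.01424409, -0.0602931 , -0.10773989,  0.07456848,
        0.0455581 ]), 'tau': array([-6.09899362e-04, -8.28247118e+01,  4.24729979e+01,  6.73926668e-03,
       -1.60786226e-04,  1.61009320e-04]), 'tool_pos': array([0.49216736, 0.25503176, 0.00610692]), 'orientation': array([[-9.14129802e-01,  4.05421635e-01, -6.29801825e-05],
       [ 4.05421637e-01,  9.14129802e-01, -3.47252236e-05],
       [ 4.34937048e-05, -5.72768905e-05, -9.99999997e-01]]), 'ft_force': array([ 0.43131752, -0.12285839, -0.51585739]), 'moment': array([0.0171813 , 0.01417118, 0.01641214]), 'finger_force': 0.0, 'opening': -3.582436343364386e-05}
```

Run:
```python
from h import *
im,d,c=load('w2'); P=cloud(d,c); s=bot.state();L=(P-s['tool_pos'])@s['orientation']*1000
for u in (238,242,252,258):
  for v in range(214,240,3): print((u,v),im[v,u],L[v,u].round(1))
print('cam',((-c[2].T@c[3]-s['tool_pos'])@s['orientation']*1000).round(1), 'axis in tool',(s['orientation'].T@c[2][2]).round(3))
cv2.imwrite('pics/w2c.png',cv2.resize(im[190:270,190:320][:,:,::-1],(780,480),interpolation=cv2.INTER_CUBIC))
```

```text
(238, 214) [72 58 43] [ 16.2  -5.9 -17.2]
(238, 217) [173 141  92] [ 15.2  -5.9 -19.3]
(238, 220) [127 104  67] [ 13.4  -5.9 -19. ]
(238, 223) [108  86  57] [ 11.6  -5.9 -18.9]
(238, 226) [66 50 39] [  9.3  -6.  -17.5]
(238, 229) [96 93 91] [ 11.6  -5.6 -26.9]
(238, 232) [94 91 93] [ 11.9  -5.5 -31.3]
(238, 235) [93 93 94] [ 12.1  -5.3 -35.3]
(238, 238) [92 94 95] [ 11.8  -5.2 -38. ]
(242, 214) [65 54 30] [ 16.6  -3.7 -18.4]
(242, 217) [157 126  86] [ 15.3  -3.7 -19.4]
(242, 220) [135 106  71] [ 13.4  -3.7 -19. ]
(242, 223) [130 103  67] [ 11.7  -3.8 -19. ]
(242, 226) [127 103  62] [  9.6  -3.8 -18.2]
(242, 229) [87 91 87] [ 11.9  -3.6 -27.6]
(242, 232) [92 95 92] [ 11.9  -3.5 -31.3]
(242, 235) [95 94 95] [ 11.6  -3.4 -34.1]
(242, 238) [88 90 92] [ 12.7  -3.3 -39.8]
(252, 214) [55 43 34] [ 16.    1.6 -16.7]
(252, 217) [45 32 26] [ 14.8   1.6 -18.1]
(252, 220) [42 38 28] [ 12.8   1.6 -17.4]
(252, 223) [40 38 30] [ 11.6   1.6 -18.9]
(252, 226) [49 43 36] [  9.8   1.6 -18.7]
(252, 229) [63 64 63] [ 11.8   1.5 -27.4]
(252, 232) [61 59 59] [ 11.3   1.5 -29.9]
(252, 235) [59 54 55] [ 11.9   1.4 -34.8]
(252, 238) [60 54 57] [ 12.3   1.4 -39. ]
(258, 214) [48 43 33] [ 16.6   4.8 -18.4]
(258, 217) [46 43 34] [ 15.    4.8 -18.7]
(258, 220) [123 101  61] [ 13.2   4.9 -18.4]
(258, 223) [192 158 107] [ 11.7   4.9 -19. ]
(258, 226) [179 146  97] [ 10.    4.9 -19.2]
(258, 229) [91 88 91] [ 11.7   4.6 -27.1]
(258, 232) [92 90 91] [ 12.    4.5 -31.5]
(258, 235) [92 92 92] [ 11.9   4.4 -34.8]
(258, 238) [88 87 88] [ 12.6   4.2 -39.6]
cam [  71.5   -0.2 -164.2] axis in tool [-0.278  0.002  0.961]
```

View pics/w2c.png

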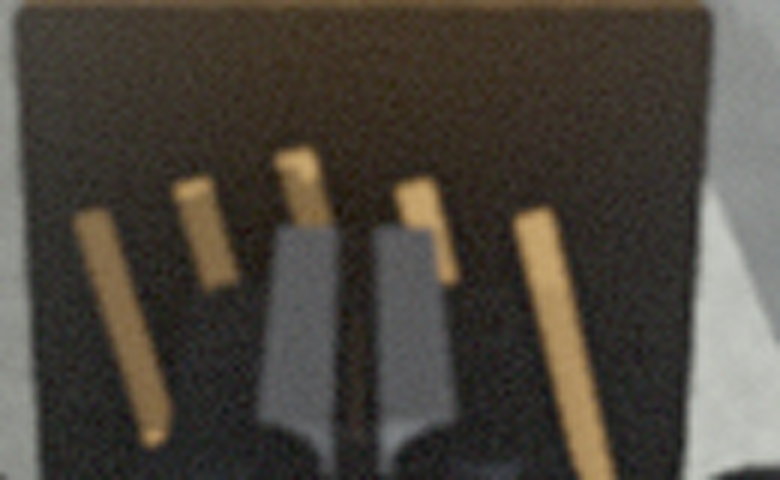

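The shut fingertips are seen about 24 mm above the reported TCP. They ended just above the block top with no contact. I check the open tips in w1 for the same offset.

Run:
```python
from h import *
im,d,c=load('w1'); P=cloud(d,c)
p=np.array([.4936,.2529,.1019]);R=bot.state()['orientation'];L=(P-p)@R*1000
f=(d>0)&(P[:,:,2]>.05)
for u0,u1 in((120,256),(256,400)):
  m=f.copy(); m[:,:u0]=0; m[:,u1:]=0; m[320:]=0
  q=L[m]; o=np.argsort(-q[:,2]); print(q[o[::40]][:8].round(1)); k=q[:,2]>-60; print('y range',np.abs(q[k][:,1]).min(),np.abs(q[k][:,1]).max())
```

```text
[[ -3.2 -43.3 -33.9]
 [  1.6 -43.1 -36.5]
 [ 10.6 -42.8 -38. ]
 [ -4.6 -43.  -39.1]
 [ 12.6 -44.8 -40.1]
 [ 12.1 -47.4 -41.2]
 [ -1.1 -42.8 -42.2]
 [ 12.5 -48.6 -43.1]]
y range 42.084781296153444 56.408919106265856
[[  1.6  43.2 -33.8]
 [ 10.7  43.1 -36.8]
 [  4.1  42.7 -38.4]
 [ 11.   42.7 -39.5]
 [  4.7  42.9 -40.7]
 [ -2.2  42.2 -41.8]
 [  7.6  52.6 -42.6]
 [ -6.2  42.1 -43.4]]
y range 41.83312543545528 56.45016025424985
```

```bash
python3 -m handwheel '[0,0,0,-0.1,0,-1,1, 0,0,0,-0.1,0,-1,1, 0,0,0,-0.1,0,-1,1, 0,0,0,-0.1,0,-1,1, 0,0,0,-0.1,0,-1,1, 0,0,0,-0.1,0,0,1, 0,0,0,-0.1,0,1,1, 0,0,0,-0.1,0,1.5,1, 0,0,0,-0.1,0,1.5,1]'
python3 -m handwheel '[0,0,0,0,0,0.5,1, 0,0,0,0,0,1,1, 0,0,0,0,0,1,0.3, 0,0,0,0,0,1,-1, 0,0,0,0,0,1,-1, 0,0,0,0,0,1,-1, 0,0,0,0,0,1,-1, 0,0,0,0,0,1,-1]'
```

```text
time: 5.4
tool_pos: [0.4923, 0.2542, -0.0102]
orientation: [[-0.914, 0.405, -0.002], [0.405, 0.914, -0.001], [0.001, -0.002, -1.0]]
ft_force: [0.1, 0.8, 0.1]
opening: 0.0853
finger_force: 0.0
time: 6.2
tool_pos: [0.4933, 0.2547, -0.0186]
orientation: [[-0.914, 0.405, 0.0], [0.405, 0.914, 0.0], [-0.0, 0.0, -1.0]]
ft_force: [-1.6, -0.3, 5.6]
opening: 0.0605
finger_force: 65.7
```

```bash
python3 -m handwheel '[0,0,0,0,0,-3,-1, 0,0,0,0,0,-7,-1, 0,0,0,0,0,-9,-1, 0,0,0,0,0,-9,-1, 0,0,0,0,0,-9,-1]'
python3 - <<'E'
from h import *
im,d,c=shot('wrist','w3'); P=cloud(d,c); s=bot.state();R=s['orientation'];L=(P-s['tool_pos'])@R*1000
hsv=cv2.cvtColor(im,cv2.COLOR_RGB2HSV)
m=(abs(L[:,:,1])<40)&(L[:,:,2]>-60)&(L[:,:,2]<-20)&(d>0); m[300:]=0
wood=m&(hsv[:,:,1]>60)&(hsv[:,:,0]>8)&(hsv[:,:,0]<28)&(im[:,:,0]>110)&(L[:,:,0]>32)
print('step z',np.median(L[wood][:,2]),'x',np.percentile(L[wood][:,0],[1,99]),'y',np.percentile(L[wood][:,1],[1,99]))
g=im.max(2); top=m&(g<80)&(L[:,:,0]>16)&(L[:,:,0]<40); print('top z',np.median(L[top][:,2]),np.percentile(L[top][:,0],[1,99]))
# step end edge line
z0=np.median(L[wood][:,2]); e=[(u,np.where(wood[:,u])[0][0]-.5) for u in range(200,320) if wood[:,u].sum()>15]
w=ray(e,c,s['tool_pos'][2]-z0/1000*1.0); w=(w-s['tool_pos'])@R*1000
l=cv2.fitLine(w[:,:2].astype(np.float32),cv2.DIST_HUBER,0,.01,.01).ravel(); print('end line',l.round(3),w[:,1].min(),w[:,1].max())
go([.570,-.045,.07],174.9)
E
```

```text
time: 6.7
tool_pos: [0.493, 0.2546, 0.0706]
orientation: [[-0.914, 0.405, -0.0], [0.405, 0.914, -0.0], [0.0, -0.0, -1.0]]
ft_force: [0.0, 0.4, -1.6]
opening: 0.0604
finger_force: 65.9
step z -30.559133429791494 x [32.20336038 55.27833401] y [-29.69631355  30.43229324]
top z -43.570516836633665 [16.12245026 29.41282055]
end line [2.0000e-03 1.0000e+00 5.6159e+01 1.2309e+01] -22.217910684716237 30.37864536201361
row [ -0.06  -0.06 -18.82] [-1.922e+01 -2.422e+01  1.000e-02] | t 6.75 pos [0.4925 0.2543 0.07  ] yaw 156.08 q [27.3 22.2 -8.7 59.2 -0.  51.2] F [ 0.5 -1.2 -0.6] M [-0.03  0.02 -0.03] op 0.0605 ff 65.9
```

```bash
python3 -m handwheel '[0,0,-3,-2.5,-3.1,-1,-1, 0,0,-6,-5.5,-7,-1,-1, 0,0,-9,-8.5,-10.8,-1,-1, 0,0,-12,-11.5,-14.6,-1,-1, 0,0,-15,-14.5,-18.4,-1,-1, 0,0,-18.8,-17,-21.6,-1,-1, 0,0,-18.8,-18.6,-23.6,-1,-1, 0,0,-18.8,-19.4,-24.6,-1,-1, 0,0,-18.8,-19.4,-24.6,0,-1, 0,0,-18.8,-19.4,-24.6,0,-1]' >/dev/null
python3 - <<'E'
from h import *
im,d,c=shot('wrist','w4'); go([.57005,-.0496,-.004],174.9)
P=cloud(d,c); z=P[:,:,2]
def box(a,b,e,f):
    m=np.zeros(z.shape,bool); m[b:f,a:e]=1; return m
hsv=cv2.cvtColor(im,cv2.COLOR_RGB2HSV); red=((hsv[:,:,0]<8)|(hsv[:,:,0]>172))&(hsv[:,:,1]>120)&(hsv[:,:,2]>60)&(abs(P[:,:,0]-.49)<.06)&(abs(P[:,:,1]+.038)<.06)
for k,zz in((red&(z>.06),.068),):
    w=ray(np.argwhere(k)[:,::-1],c,zz); print(k.sum(),cv2.minAreaRect((w[:,:2]*1000).astype(np.float32)))
cv2.imwrite('pics/w4v.png',im[:,:,::-1])
E
```

```text
row [ 0.02 -0.15  0.03] [-0.09 -0.18  7.37] | t 7.8 pos [ 0.5695 -0.0477  0.0697] yaw 174.93 q [-4.8 24.2 -5.8 60.2  0.   0.3] F [-0.   0.2 -1.6] M [-0.05  0.04 -0.03] op 0.0608 ff 65.9
1602 ((493.87921142578125, -31.991500854492188), (55.748069763183594, 11.21894645690918), 62.082393646240234)
```

View pics/w4v.png

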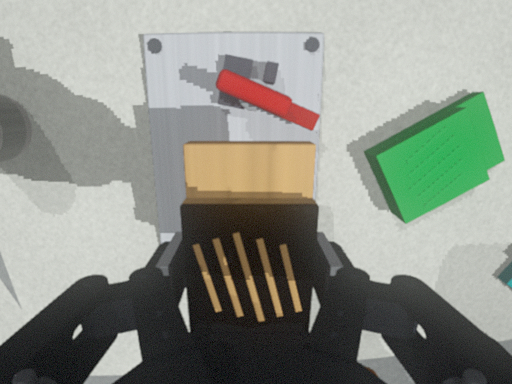

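The view shows the held block (end edge at row 142) square to the plate's near edge (row 33). I refine the jig pose from the plate's near and -y edges.

Run:
```python
from h import *
im,d,c=load('w4'); g=cv2.GaussianBlur(cv2.cvtColor(im,cv2.COLOR_RGB2GRAY).astype(np.float32),(3,3),0)
P=cloud(d,c); z=P[:,:,2]; 
def fit(p):
    w=ray(p,c,.012)[:,:2]*1000; l=cv2.fitLine(w.astype(np.float32),cv2.DIST_HUBER,0,.01,.01).ravel(); n=np.array([-l[1],l[0]]); r=np.abs((w-l[2:])@n); print(l.round(3),round(float(np.degrees(np.arctan2(l[1],l[0]))),2),'res',np.median(r).round(2)); return l
m=(z>.006)
near=[(u,18+np.where(m[18:50,u])[0][0]-.5) for u in range(160,310)]; left=[(130+np.where(m[v,130:175])[0][0]-.5,v) for v in range(60,200) if m[v,130:175].any()]
for p in(near,left):
    l=fit(p)
# right edge near knob
right=[(300+np.where(m[v,300:335])[0][-1]+.5,v) for v in range(45,105)]; fit(right)
c0=np.array([540.3,-56.]); a=np.radians(-5.1); X=np.array([np.cos(a),np.sin(a)]);Y=np.array([-X[1],X[0]])
for p,n in((near,X),(left,Y),(right,Y)): print('jig coord',np.median((ray(p,c,.012)[:,:2]*1000-c0)@n))
```

```text
[ 8.50000e-02  9.96000e-01  4.44612e+02 -5.42520e+01] 85.11 res 0.06
[ 9.96000e-01 -9.20000e-02  5.05322e+02 -1.17400e+02] -5.26 res 0.24
[ 9.97000e-01 -8.20000e-02  4.81602e+02  1.31350e+01] -4.71 res 0.21
jig coord -95.5046165976793
jig coord -64.27178324438239
jig coord 63.57488511063568
```

```bash
python3 -m handwheel '[0,0,0,-0.05,-0.15,2,-1, 0,0,0,-0.05,-0.15,4,-1, 0,0,0,-0.05,-0.15,6,-1, 0,0,0,-0.05,-0.15,7,-1, 0,0,0,-0.05,-0.15,7.3,-1, 0,0,0,-0.05,-0.15,7.3,-1, 0,0,0,-0.05,-0.15,7.3,-1]'
python3 -m handwheel '[0,0,0,0,0,0.1,-1, 0,0,0,0,0,0.2,-1, 0,0,0,0,0,0.3,-1, 0,0,0,0,0,0.3,-1]'; python3 -c "
from h import *
go([.57,-.05,-.0066],174.9)"
```

```text
time: 8.5
tool_pos: [0.5716, -0.0503, -0.001]
orientation: [[-0.996, 0.089, 0.001], [0.089, 0.996, -0.0], [-0.001, 0.0, -1.0]]
ft_force: [0.5, -1.0, -0.6]
opening: 0.0605
finger_force: 65.9
time: 8.9
tool_pos: [0.571, -0.0505, -0.0049]
orientation: [[-0.996, 0.089, -0.0], [0.089, 0.996, 0.0], [0.0, 0.0, -1.0]]
ft_force: [-0.1, -0.5, -1.0]
opening: 0.0606
finger_force: 65.9
row [ 0.   -0.   -0.03] [0.11 0.04 0.17] | t 8.9 pos [ 0.571  -0.0505 -0.0049] yaw 174.87 q [ -5.1  28.  -11.6  50.5   0.    0.1] F [-0.1 -0.5 -1. ] M [-0.02  0.04  0.04] op 0.0606 ff 65.9
```

```bash
python3 -m handwheel '[0,0,0,0,0,0.1,-1, 0,0,0,0,0,0.15,-1, 0,0,0,0,0,0.15,-1]'|grep -E "pos|ft"; python3 -m handwheel '[0,0,0,0,0,0.05,-1, 0,0,0,0,0,0.05,-1]'|grep -E "pos|ft"
```

```text
tool_pos: [0.571, -0.0504, -0.0065]
ft_force: [0.6, -0.3, -1.3]
tool_pos: [0.5711, -0.0505, -0.0066]
ft_force: [-1.8, 0.2, 4.7]
```

```bash
python3 -m handwheel '[0,0,0,-0.1,0.1,0,-1, 0,0,0,-0.2,0.2,0,-1, 0,0,0,-0.25,0.25,0,-1, 0,0,0,-0.25,0.25,0,-1]'|grep -E "pos|ft"; python3 -m handwheel '[0,0,0,-0.05,0.05,0,-1, 0,0,0,-0.1,0.1,0,-1, 0,0,0,-0.1,0.1,0,-1]'|grep -E "pos|ft"
```

```text
tool_pos: [0.5739, -0.0484, -0.0067]
ft_force: [-1.8, -1.4, 5.1]
tool_pos: [0.5749, -0.0475, -0.0066]
ft_force: [-2.2, -1.5, 4.8]
```

```bash
python3 -m handwheel '[0,0,0,-0.05,0.05,0,-1, 0,0,0,-0.05,0.05,0,-1]'|grep -E "pos|ft"; python3 -m handwheel '[0,0,0,-0.05,0.05,0,-1, 0,0,0,-0.05,0.05,0,-1]'|grep -E "pos|ft"; python3 -m handwheel '[0,0,0,-0.05,0.05,0,-1, 0,0,0,-0.05,0.05,0,-1]'|grep -E "pos|ft"
```

```text
tool_pos: [0.5754, -0.0471, -0.0066]
ft_force: [-2.9, -2.2, 5.5]
tool_pos: [0.5754, -0.0471, -0.0066]
ft_force: [-7.3, -5.2, 9.5]
tool_pos: [0.5754, -0.0471, -0.0066]
ft_force: [-11.1, -9.3, 13.2]
```

```bash
python3 -m handwheel '[0,0,0,0.1,0,0,-1, 0,0,0,0.1,0,0,-1]'|grep -E "pos|ft"; python3 -m handwheel '[0,0,0,0,0.05,0,-1, 0,0,0,0,0.05,0,-1]'|grep -E "pos|ft"
```

```text
tool_pos: [0.5755, -0.0463, -0.0066]
ft_force: [-3.0, -4.4, 6.1]
tool_pos: [0.5755, -0.046, -0.0066]
ft_force: [-3.5, -6.0, 7.9]
```

```bash
python3 -m handwheel '[0,0,0,0.05,0.05,0,-1, 0,0,0,0.05,0.05,0,-1]'|grep -E "pos|ft"; python3 -m handwheel '[0,0,0,0,0.05,0,-1, 0,0,0,0,0.05,0,-1]'|grep -E "pos|ft";python3 -m handwheel '[0,0,0,0,0.05,0,-1, 0,0,0,0,0.05,0,-1]'|grep -E "pos|ft"
```

```text
tool_pos: [0.5756, -0.0459, -0.0066]
ft_force: [-1.3, -9.5, 4.2]
tool_pos: [0.5755, -0.0458, -0.0066]
ft_force: [-0.6, -13.0, 4.6]
tool_pos: [0.5755, -0.0458, -0.0065]
ft_force: [-0.9, -16.5, 6.1]
```

```bash
python3 -m handwheel '[0,0,0,-0.1,-0.05,0,-1, 0,0,0,-0.1,-0.1,0,-1]'|grep -E "pos|ft"; python3 -m handwheel '[0,0,0,0,0,0,1, 0,0,0,0,0,0,1, 0,0,0,0,0,0,1, 0,0,0,0,0,0,1, 0,0,0,0,0,0,1]'
python3 - <<'E'
from h import *
im,d,c=shot('wrist','w5'); go([.575,-.046,.05],174.9)
P=cloud(d,c); z=P[:,:,2]; hsv=cv2.cvtColor(im,cv2.COLOR_RGB2HSV)
c0=np.array([540.3,-56.]); a=np.radians(-5.0); X=np.array([np.cos(a),np.sin(a)]);Y=np.array([-X[1],X[0]])
wood=(hsv[:,:,1]>60)&(hsv[:,:,0]>8)&(hsv[:,:,0]<28)&(im[:,:,0]>110)&(z>.015)&(z<.032)&(P[:,:,0]>.5)&(P[:,:,0]<.56)&(abs(P[:,:,1]+.045)<.04)
print('step z',np.median(z[wood])); e=[]
for u in range(512):
    v=np.where(wood[:,u])[0]
    if len(v)>12: e.append((u,v[0]-.5))
e=np.array(e); print(e[[0,-1]])
w=(ray(e,c,.025)[:,:2]*1000); l=cv2.fitLine(w.astype(np.float32),cv2.DIST_HUBER,0,.01,.01).ravel(); print('end edge yaw',np.degrees(np.arctan2(l[1],l[0]))-90,'jig x',np.median((w-c0)@X),'y ends',((w-c0)@Y)[[0,-1]])
m=z>.006
near=[(u,np.where(m[:60,u])[0][0]-.5) for u in range(170,290) if m[:60,u].any()]
w=(ray(near,c,.012)[:,:2]*1000); l=cv2.fitLine(w.astype(np.float32),cv2.DIST_HUBER,0,.01,.01).ravel(); print(near[0],'near yaw',np.degrees(np.arctan2(l[1],l[0]))-90,'jig x',np.median((w-c0)@X))
cv2.imwrite('pics/w5v.png',im[:,:,::-1])
E
```

```text
tool_pos: [0.5756, -0.0458, -0.0066]
ft_force: [-8.3, -5.9, 10.8]
time: 12.4
tool_pos: [0.5761, -0.0448, -0.0069]
orientation: [[-0.996, 0.089, -0.0], [0.089, 0.996, 0.0], [0.0, 0.0, -1.0]]
ft_force: [-0.1, 0.0, -0.4]
opening: 0.0857
finger_force: 0.0
row [ 0.01 -0.   -0.01] [ 0.1  -0.13 -5.69] | t 12.45 pos [ 0.5761 -0.0448 -0.0069] yaw 174.89 q [ -4.4  28.6 -10.9  50.5   0.    0.7] F [-0.1  0.2  0.1] M [-0.04  0.   -0.04] op 0.0853 ff 0.0
step z 0.023367032868332263
[[181.  142.5]
 [312.  142.5]]
end edge yaw -5.1274643 jig x -22.419230008933035 y ends [-16.21358457  43.31980036]
(170, np.float64(-0.5)) near yaw -5.3868484 jig x -84.49402562230264
```

View pics/w5v.png

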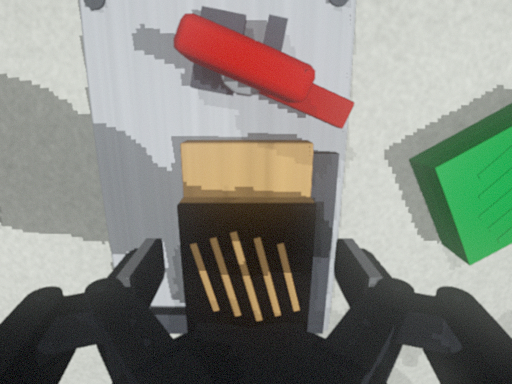

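The block looks home (step end at rows 142, side against the stop at column 315). I nudge it with the -y finger to make sure of contact with the side stop.

```bash
python3 -m handwheel '[0,0,0,0,0.3,0.4,1, 0,0,0,0,0.6,0.4,1, 0,0,0,0,0.9,0.4,1, 0,0,0,0,1,0.4,1, 0,0,0,0,1,0.4,1]'|grep -E "pos|ft"; python3 -m handwheel '[0,0,0,0,0.05,0,1, 0,0,0,0,0.1,0,1, 0,0,0,0,0.1,0,1]'|grep -E "pos|ft"; python3 -m handwheel '[0,0,0,0,0.05,0,1, 0,0,0,0,0.05,0,1]'|grep -E "pos|ft"; python3 -m handwheel '[0,0,0,0,0.05,0,1, 0,0,0,0,0.05,0,1]'|grep -E "pos|ft"
```

```text
tool_pos: [0.5771, -0.0346, -0.0108]
ft_force: [-0.2, -0.3, 0.3]
tool_pos: [0.5772, -0.0342, -0.0108]
ft_force: [-0.0, -2.3, 1.4]
tool_pos: [0.5772, -0.0341, -0.0108]
ft_force: [-0.3, -5.6, 1.5]
tool_pos: [0.5772, -0.0341, -0.0107]
ft_force: [-1.1, -9.8, 1.7]
```

```bash
python3 -m handwheel '[0,0,0,0,-0.6,0,1, 0,0,0,0,-1.1,0,1, 0,0,0,0,-1.1,-3,1, 0,0,0,0,-1.1,-7,-1, 0,0,0,0,-1.1,-7,-1, 0,0,0,0,-1.1,-7,-1, 0,0,0,0,-1.1,-7,-1, 0,0,0,0,-1.1,-7,-1, 0,0,0,0,-1.1,-7,-1]'|grep -E "pos|ft|open"; python3 -c "
from h import *
go([.5279,-.0408,.005],174.9)"
```

```text
tool_pos: [0.5756, -0.0438, 0.0583]
ft_force: [1.0, 0.1, 0.5]
opening: 0.0
row [ 0.   -0.08 -0.02] [ 4.77 -0.13  5.33] | t 14.55 pos [ 0.5756 -0.0438  0.0583] yaw 174.88 q [-4.4 25.2 -5.9 59.   0.   0.8] F [1.  0.1 0.5] M [ 0.02 -0.04  0.04] op 0.0 ff 0.0
```

```bash
python3 -m handwheel '[0,0,0,3,-0.1,0,-1, 0,0,0,4.75,-0.1,0,-1, 0,0,0,4.75,-0.1,2,-1, 0,0,0,4.75,-0.1,4,-1, 0,0,0,4.75,-0.1,5,-1, 0,0,0,4.75,-0.1,5.3,-1, 0,0,0,4.75,-0.1,5.3,-1]'|grep -E "pos|ft"; python3 -m handwheel '[0,0,0,-0.2,0,0,-1, 0,0,0,-0.35,0,0,-1, 0,0,0,-0.5,0,0,-1, 0,0,0,-0.5,0,0,-1]'|grep -E "pos|ft"; python3 -m handwheel '[0,0,0,-0.05,0,0,-1, 0,0,0,-0.05,0,0,-1]'|grep -E "pos|ft"; python3 -m handwheel '[0,0,0,-0.05,0,0,-1, 0,0,0,-0.1,0,0,-1]'|grep -E "pos|ft"
```

```text
tool_pos: [0.5287, -0.0406, 0.006]
ft_force: [0.1, 0.6, 0.7]
tool_pos: [0.5342, -0.0411, 0.0064]
ft_force: [0.1, 0.1, 0.1]
tool_pos: [0.5343, -0.0411, 0.0061]
ft_force: [-0.6, 0.5, 0.3]
tool_pos: [0.5353, -0.0412, 0.0061]
ft_force: [0.3, 0.9, 0.4]
```

```bash
python3 -m handwheel '[0,0,0,-0.05,0,0,-1, 0,0,0,-0.1,0,0,-1, 0,0,0,-0.1,0,0,-1]'|grep -E "pos|ft"; python3 -m handwheel '[0,0,0,-0.05,0,0,-1, 0,0,0,-0.1,0,0,-1, 0,0,0,-0.1,0,0,-1]'|grep -E "pos|ft"; python3 -m handwheel '[0,0,0,-0.05,0,0,-1, 0,0,0,-0.05,0,0,-1]'|grep -E "pos|ft"; python3 -m handwheel '[0,0,0,-0.05,0,0,-1, 0,0,0,-0.05,0,0,-1]'|grep -E "pos|ft"
```

```text
tool_pos: [0.5362, -0.0413, 0.0061]
ft_force: [-0.7, 0.1, 0.6]
tool_pos: [0.5362, -0.0413, 0.0059]
ft_force: [-8.0, 0.2, 5.9]
tool_pos: [0.5362, -0.0413, 0.0059]
ft_force: [-10.6, 0.5, 8.7]
tool_pos: [0.5362, -0.0413, 0.0058]
ft_force: [-13.6, 1.3, 9.6]
```

Home against both stops. Next I back away, rise and go over the fastener.

```bash
python3 -m handwheel '[0,0,0,0.3,0,0,-1, 0,0,0,0.7,0,0,-1, 0,0,0,0.7,0,-3,1, 0,0,0,0.7,0,-7,1, 0,0,-8,0.7,0,-9.5,1, 0,0,-16,1.5,0,-9.5,1, 0,0,-24,3,0,-9.5,1, 0,0,-32,4,0,-9.5,1, 0,0,-40,4,0,-9.5,1, 0,0,-48,4,0,-9.5,1, 0,0,-56,4,0,-9.5,1, 0,0,-64,4,0,-9.5,1]'|grep -E "pos|ft"
python3 - <<'E'
from h import *
im,d,c=shot('wrist','w6'); P=cloud(d,c); z=P[:,:,2]; hsv=cv2.cvtColor(im,cv2.COLOR_RGB2HSV)
red=((hsv[:,:,0]<8)|(hsv[:,:,0]>172))&(hsv[:,:,1]>120)&(hsv[:,:,2]>60)&(np.hypot(P[:,:,0]-.49,P[:,:,1]+.038)<.07)
k=red&(z>.062); w=ray(np.argwhere(k)[:,::-1],c,.068); print(k.sum(),np.median(z[k]),cv2.minAreaRect((w[:,:2]*1000).astype(np.float32)))
go([.4895,-.0378,.028],242.4)
E
```

```text
tool_pos: [0.4985, -0.0379, 0.1012]
ft_force: [0.4, 0.5, -0.1]
825 0.06606985592168453 ((489.3591613769531, -39.28740692138672), (43.193092346191406, 11.088756561279297), 63.71009063720703)
row [-0.03  0.01 -2.66] [0.44 0.79 7.32] | t 18.3 pos [ 0.4985 -0.0379  0.1012] yaw -120.26 q [ -4.3  14.8 -14.4  60.8  -0.  -64.1] F [-0.5 -0.7 -0.3] M [0.01 0.02 0.02] op 0.0857 ff 0.0
```

```bash
python3 -c "
from h import *
go([.4894,-.0382,.028],243)"
python3 -m handwheel '[0,0,-3.2,0.48,0.77,2,1, 0,0,-3.2,0.48,0.77,4,1, 0,0,-3.2,0.48,0.77,6,1, 0,0,-3.2,0.48,0.77,7.3,1, 0,0,-3.2,0.48,0.77,7.3,1, 0,0,-3.2,0.48,0.77,7.3,-1, 0,0,-3.2,0.48,0.77,7.3,-1, 0,0,-3.2,0.48,0.77,7.3,-1, 0,0,-3.2,0.48,0.77,7.3,-1, 0,0,-3.2,0.48,0.77,7.3,-1]'
python3 - <<'E'
from h import *
go([.4894,-.0382,.028],243)
im,d,c=shot('wrist','w7'); P=cloud(d,c); z=P[:,:,2]; hsv=cv2.cvtColor(im,cv2.COLOR_RGB2HSV)
red=((hsv[:,:,0]<8)|(hsv[:,:,0]>172))&(hsv[:,:,1]>120)&(hsv[:,:,2]>60)&(np.hypot(P[:,:,0]-.49,P[:,:,1]+.038)<.07)
print(red.sum(),np.percentile(z[red],[5,25,50,75,95]).round(4),np.argwhere(red).mean(0))
E
```

```text
row [-0.03  0.01 -3.26] [0.48 0.77 7.32] | t 18.3 pos [ 0.4985 -0.0379  0.1012] yaw -120.26 q [ -4.3  14.8 -14.4  60.8  -0.  -64.1] F [-0.5 -0.7 -0.3] M [0.01 0.02 0.02] op 0.0857 ff 0.0
time: 19.3
tool_pos: [0.49, -0.0382, 0.0286]
orientation: [[-0.468, -0.883, 0.001], [-0.883, 0.468, -0.0], [-0.0, -0.001, -1.0]]
ft_force: [24.9, -13.7, 2.0]
opening: 0.0129
finger_force: 15.4
row [-0.08  0.01 -0.93] [0.03 0.06 0.06] | t 19.3 pos [ 0.49   -0.0382  0.0286] yaw -117.93 q [ -4.4  17.5 -22.2  50.2  -0.  -66.5] F [ 24.9 -13.7   2. ] M [-3.19 -5.39  0.05] op 0.0129 ff 15.4
1981 [0.054  0.065  0.0658 0.0663 0.0671] [250.26047451 246.63149924]
```

```bash
python3 -m handwheel '[0,0,0,0,0,0,-1, 0,0,0,0,0,0,-1]'|grep -vE "orient"; python3 -m handwheel '[0,0,0,0,-0.05,0,-1, 0,0,0,0,-0.1,0,-1, 0,0,0,0,-0.1,0,-1]'|grep -vE "orient"; python3 -c "
from h import *
go([.4894,-.0382,.028],243)"
```

```text
time: 19.55
tool_pos: [0.4908, -0.0387, 0.0288]
ft_force: [5.7, -4.5, 1.0]
opening: 0.0105
finger_force: 61.8
time: 19.85
tool_pos: [0.4909, -0.0387, 0.0287]
ft_force: [1.4, -1.4, 7.3]
opening: 0.0101
finger_force: 62.7
row [-0.08  0.02 -0.93] [0.03 0.16 0.07] | t 19.85 pos [ 0.4909 -0.0387  0.0287] yaw -117.93 q [ -4.5  17.6 -22.1  50.3  -0.  -66.6] F [ 1.4 -1.4  7.3] M [-0.37 -0.1   0.15] op 0.0101 ff 62.7
```

```bash
python3 -m handwheel '[0,0,5,0,0,0,-1, 0,0,10,0,0,0,-1, 0,0,15,0,0,0,-1, 0,0,20,0,0,0,-1, 0,0,20,0,0,0,-1]'|grep -vE "orient"; python3 -c "
from h import *
go([.4900,-.0382,.028],200)"
```

```text
time: 20.35
tool_pos: [0.4908, -0.0385, 0.0287]
ft_force: [0.5, -1.3, 8.7]
opening: 0.0104
finger_force: 62.7
row [-0.04  0.06 21.89] [0.04 0.08 0.07] | t 20.35 pos [ 0.4908 -0.0385  0.0287] yaw -138.11 q [ -4.5  17.6 -22.1  50.3   0.  -46.4] F [ 0.5 -1.3  8.7] M [-0.14  0.06 -0.05] op 0.0104 ff 62.7
```

```bash
python3 -m handwheel '[0,0,5,0,0,0,-1, 0,0,10,0,0,0,-1, 0,0,15,0,0,0,-1, 0,0,20,0,0,0,-1, 0,0,25,0,0,0,-1, 0,0,30,0,0,0,-1, 0,0,30,0,0,0,-1, 0,0,30,0,0,0,-1]'|grep -vE "orient"
cat > k.py <<'E'
from h import *
s0=bot.state(); im,d,c=bot.get_image('wrist'),0,cam('wrist'); im,d=im
P=cloud(d,c); z=P[:,:,2]; hsv=cv2.cvtColor(im,cv2.COLOR_RGB2HSV)
red=((hsv[:,:,0]<8)|(hsv[:,:,0]>172))&(hsv[:,:,1]>120)&(hsv[:,:,2]>60)&(np.hypot(P[:,:,0]-.49,P[:,:,1]+.038)<.07)
t=np.percentile(z[red],75); R=s0['orientation']; y=np.degrees(np.arctan2(R[1,0],R[0,0]))
print('t',round(s0['time'],2),'bar',t.round(4),'knob~',round((84.95-(y%360-180))%360,1),'F',s0['ft_force'].round(1),'Mz',s0['moment'][2].round(3),'op',round(s0['opening'],4))
import sys; sys.exit(int(t<.0635 or abs(s0['moment'][2])>.2))
E
python3 k.py
```

```text
time: 21.15
tool_pos: [0.4908, -0.0383, 0.0287]
ft_force: [0.2, 0.2, 8.2]
opening: 0.0105
finger_force: 62.7
t 21.15 bar 0.0662 knob~ 72.9 F [0.2 0.2 8.2] Mz -0.079 op 0.0105
```

```bash
python3 -m handwheel '[0,0,1.5,0,0,0,-1, 0,0,3,0,0,0,-1, 0,0,3,0,0,0,-0.6, 0,0,3,0,0,0,-0.6]' >/dev/null; python3 k.py && python3 -m handwheel '[0,0,0,0,0,0,-1, 0,0,0,0,0,0,-1, 0,0,2,0,0,0,-1, 0,0,2,0,0,0,-1]' |grep -vE "orient" && python3 k.py && python3 -m handwheel '[0,0,0,0,0,0,-0.6, 0,0,0,0,0,0,-0.6]' |grep -vE "orient" && python3 k.py
```

```text
t 21.6 bar 0.0661 knob~ 75.8 F [ 0.4 -0.2 -0.7] Mz 0.031 op 0.0172
time: 22.05
tool_pos: [0.49, -0.0386, 0.0281]
ft_force: [-1.6, -1.9, 4.2]
opening: 0.0104
finger_force: 60.0
t 22.05 bar 0.0662 knob~ 77.9 F [-1.6 -1.9  4.2] Mz 0.073 op 0.0104
time: 22.3
tool_pos: [0.4903, -0.0385, 0.028]
ft_force: [0.1, 0.3, -0.4]
opening: 0.0172
finger_force: 0.0
t 22.3 bar 0.0662 knob~ 77.8 F [ 0.1  0.3 -0.4] Mz 0.004 op 0.0172
```

```bash
python3 -m handwheel '[0,0,0,0,0,0,-1, 0,0,0,0,0,0,-1, 0,0,2,0,0,0,-1, 0,0,2,0,0,0,-1]' >/dev/null && python3 k.py && python3 -m handwheel '[0,0,0,0,0,0,-0.6, 0,0,0,0,0,0,-0.6]' >/dev/null && python3 k.py &&
python3 -m handwheel '[0,0,0,0,0,0,-1, 0,0,0,0,0,0,-1, 0,0,2,0,0,0,-1, 0,0,2,0,0,0,-1]' >/dev/null && python3 k.py && python3 -m handwheel '[0,0,0,0,0,0,-0.6, 0,0,0,0,0,0,-0.6]' >/dev/null && python3 k.py &&
python3 -m handwheel '[0,0,0,0,0,0,-1, 0,0,0,0,0,0,-1, 0,0,2,0,0,0,-1, 0,0,2,0,0,0,-1]' >/dev/null && python3 k.py && python3 -m handwheel '[0,0,0,0,0,0,-0.6, 0,0,0,0,0,0,-0.6]' >/dev/null && python3 k.py &&
python3 -m handwheel '[0,0,0,0,0,0,-1, 0,0,0,0,0,0,-1, 0,0,2,0,0,0,-1, 0,0,2,0,0,0,-1]' >/dev/null && python3 k.py && python3 -m handwheel '[0,0,0,0,0,0,-0.6, 0,0,0,0,0,0,-0.6]' >/dev/null && python3 k.py
```

```text
t 22.75 bar 0.0661 knob~ 79.9 F [-0.8  0.1  2.9] Mz 0.091 op 0.0103
t 23.0 bar 0.0662 knob~ 79.8 F [-1.4  0.  -0.1] Mz 0.016 op 0.0172
t 23.45 bar 0.0662 knob~ 81.9 F [-1.5 -0.7  2.5] Mz 0.098 op 0.0105
t 23.7 bar 0.0662 knob~ 81.8 F [-0.8  0.  -0.7] Mz -0.023 op 0.0173
t 24.15 bar 0.0661 knob~ 83.9 F [-0.5  0.3  2.8] Mz 0.128 op 0.0106
t 24.4 bar 0.0662 knob~ 83.8 F [-0.5  0.2  0.2] Mz -0.051 op 0.0171
t 24.85 bar 0.0661 knob~ 85.9 F [-1.   1.2  3.3] Mz 0.037 op 0.0107
t 25.1 bar 0.0662 knob~ 85.8 F [-0.2  0.4  0.5] Mz 0.006 op 0.0168
```

```bash
python3 -m handwheel '[0,0,0,0,0,0,-1, 0,0,0,0,0,0,-1, 0,0,2,0,0,0,-1, 0,0,2,0,0,0,-1]' >/dev/null && python3 k.py && python3 -m handwheel '[0,0,0,0,0,0,-0.6, 0,0,0,0,0,0,-0.6]' >/dev/null && python3 k.py &&
python3 -m handwheel '[0,0,0,0,0,0,-1, 0,0,0,0,0,0,-1, 0,0,2,0,0,0,-1, 0,0,2,0,0,0,-1]' >/dev/null && python3 k.py && python3 -m handwheel '[0,0,0,0,0,0,-0.6, 0,0,0,0,0,0,-0.6]' >/dev/null && python3 k.py &&
python3 -m handwheel '[0,0,0,0,0,0,-1, 0,0,0,0,0,0,-1, 0,0,2,0,0,0,-1, 0,0,2,0,0,0,-1]' >/dev/null && python3 k.py && python3 -m handwheel '[0,0,0,0,0,0,-0.6, 0,0,0,0,0,0,-0.6]' >/dev/null && python3 k.py &&
python3 -m handwheel '[0,0,0,0,0,0,-1, 0,0,0,0,0,0,-1, 0,0,2,0,0,0,-1, 0,0,2,0,0,0,-1]' >/dev/null && python3 k.py && python3 -m handwheel '[0,0,0,0,0,0,-0.6, 0,0,0,0,0,0,-0.6]' >/dev/null && python3 k.py
```

```text
t 25.55 bar 0.0661 knob~ 87.9 F [-1.   1.8  3.6] Mz 0.116 op 0.0104
t 25.8 bar 0.0662 knob~ 87.8 F [-0.3  0.7 -0.2] Mz -0.044 op 0.0173
t 26.25 bar 0.0661 knob~ 89.9 F [-0.9  2.1  2.5] Mz 0.08 op 0.0106
t 26.5 bar 0.0661 knob~ 89.8 F [-1.6 -0.1  0.1] Mz -0.034 op 0.0174
t 26.95 bar 0.0659 knob~ 91.9 F [-0.6  2.9  1.5] Mz 0.104 op 0.0108
t 27.2 bar 0.0661 knob~ 91.8 F [0.3 0.4 0. ] Mz -0.003 op 0.017
t 27.65 bar 0.0659 knob~ 93.9 F [0.1 2.7 1.5] Mz -0.001 op 0.0105
t 27.9 bar 0.0659 knob~ 93.8 F [-0.3 -0.5 -0.1] Mz -0.039 op 0.0169
```

```bash
python3 -m handwheel '[0,0,0,0,0,0,-1, 0,0,0,0,0,0,-1, 0,0,2,0,0,0,-1, 0,0,2,0,0,0,-1]' >/dev/null && python3 k.py && python3 -m handwheel '[0,0,0,0,0,0,-0.6, 0,0,0,0,0,0,-0.6]' >/dev/null && python3 k.py &&
python3 -m handwheel '[0,0,0,0,0,0,-1, 0,0,0,0,0,0,-1, 0,0,2,0,0,0,-1, 0,0,2,0,0,0,-1]' >/dev/null && python3 k.py && python3 -m handwheel '[0,0,0,0,0,0,-0.6, 0,0,0,0,0,0,-0.6]' >/dev/null && python3 k.py &&
python3 -m handwheel '[0,0,0,0,0,0,-1, 0,0,0,0,0,0,-1, 0,0,2,0,0,0,-1, 0,0,2,0,0,0,-1]' >/dev/null && python3 k.py && python3 -m handwheel '[0,0,0,0,0,0,-0.6, 0,0,0,0,0,0,-0.6]' >/dev/null && python3 k.py &&
python3 -m handwheel '[0,0,0,0,0,0,-1, 0,0,0,0,0,0,-1, 0,0,2,0,0,0,-1, 0,0,2,0,0,0,-1]' >/dev/null && python3 k.py && python3 -m handwheel '[0,0,0,0,0,0,-0.6, 0,0,0,0,0,0,-0.6]' >/dev/null && python3 k.py
```

```text
t 28.35 bar 0.0657 knob~ 95.9 F [0.8 3.3 0.1] Mz 0.015 op 0.0104
t 28.6 bar 0.0657 knob~ 95.8 F [-0.1  0.5 -0.6] Mz 0.003 op 0.0168
t 29.05 bar 0.0652 knob~ 97.9 F [ 3.1  3.7 -4.8] Mz 0.006 op 0.0104
t 29.3 bar 0.0612 knob~ 97.8 F [ 0.9 -0.5 -0.5] Mz -0.023 op 0.0168
```

The fastener dropped about 5 mm at roughly 98°. I open the fingers, rise and check.

```bash
python3 -m handwheel '[0,0,0,0,0,0,0, 0,0,0,0,0,0,1, 0,0,0,0,0,0,1, 0,0,0,0,0,0,1, 0,0,0,0,0,-2,1, 0,0,0,0,0,-6,1, 0,0,0,0,0,-10,1, 0,0,0,0,0,-14,1, 0,0,0,0,0,-14,1, 0,0,0,0,0,-14,1]'|grep -vE "orient"
python3 - <<'E'
from h import *
im,d,c=shot('wrist','w8'); P=cloud(d,c); z=P[:,:,2]; hsv=cv2.cvtColor(im,cv2.COLOR_RGB2HSV)
red=((hsv[:,:,0]<8)|(hsv[:,:,0]>172))&(hsv[:,:,1]>120)&(hsv[:,:,2]>60)&(np.hypot(P[:,:,0]-.49,P[:,:,1]+.038)<.07)
k=red&(z>.055); w=ray(np.argwhere(k)[:,::-1],c,.063); r=cv2.minAreaRect((w[:,:2]*1000).astype(np.float32)); print('bar',np.median(z[k]),r)
t=red&(z<.045); print('tongue',np.median(z[t]) if t.any() else None)
m=(z>.018)&(z<.05)&~red&(P[:,:,0]>.505)&(P[:,:,0]<.64)&(abs(P[:,:,1]+.045)<.04)&(z>.03)
w=ray(np.argwhere(m)[:,::-1],c,.038); print('block hi',m.sum(),cv2.minAreaRect((w[:,:2]*1000).astype(np.float32)))
a,_,_=shot('top','top2'); cc=cv2.resize(a[150:280,95:290],(512,384),interpolation=cv2.INTER_CUBIC)
cv2.imwrite('pics/w8v.png',cv2.resize(np.hstack([im,cc])[:,:,::-1],(800,300)))
E
```

```text
time: 30.35
tool_pos: [0.4908, -0.0386, 0.1687]
ft_force: [-0.0, -0.3, -0.4]
opening: 0.0857
finger_force: 0.0
bar 0.060915916483884586 ((489.38287353515625, -37.86229705810547), (9.792978286743164, 42.63530349731445), 77.1240463256836)
tongue 0.030181459045570153
block hi 3182 ((575.1578369140625, -45.04899978637695), (60.72043991088867, 87.38713073730469), 85.14383697509766)
```

View pics/w8v.png

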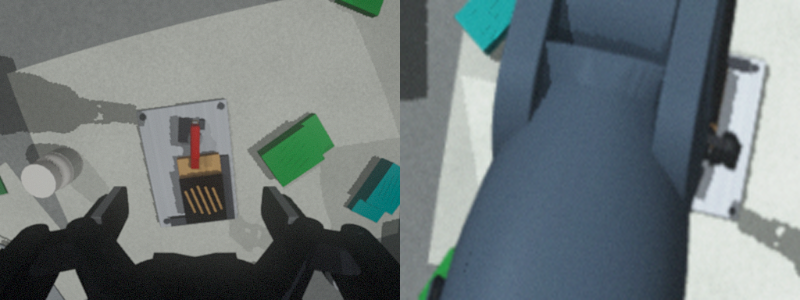

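The wrist view shows the tongue over the wooden step (about (194,145)), the bar lowered 5 mm, and the block square at (203,190) against both stops.

```bash
python3 -c "
from plant import bot
print(bot.job_done())"
```

```text
the job is handed in; nothing more can be done
None
```

I slid the black block home against both stops and turned the fastener clockwise to about 98°, where it dropped about 5 mm onto the step; I then let go and handed the job in at about 30 s, and the hand-in returned no verdict.

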